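Bench-test selector: load the regulator and change the test key

ROBOT

A 6-joint arm with a two-finger parallel gripper is mounted at the origin on the work surface. World frame = base frame: x ahead of the robot, y to its left, z up, the work surface at z = 0. Lengths are in m, angles in rad, forces in N, time in s.
With the tool pointing down it reaches from about 0.3 to 0.85 m from the base axis. Payload 4.2 kg.
Tool frame: the origin (TCP) lies on the centre line of the jaws, within the pads' length; the fingertips stand 25 mm ahead of it and the grasp point (between the pads) lies 6 mm ahead of it; z points along the fingers, y is the line along which they close (so a half turn about z gives the same grasp; the last joint's range is limited). The gripper opens to 91 mm and grips with 3 to 60 N. Pads are 32 mm wide; open, the fingers measure 118 mm over their backs; the gripper's body (76 mm by 178 mm) begins 60 mm behind the grasp point.
Start: joints at [1.251, 0.32, 1.565, -0, 1.257, -0.02], TCP at [0.17, 0.549, 0.239] pointing down, gripper open.
Joint ranges: [-3.11, 3.11], [-0.84, 2.01], [0.21, 2.61], [-1.34, 4.49], [0.05, 2.63], [-2.56, 2.56]. Speed limits (rad/s): [2.57, 2.57, 3.14, 3.14, 3.14, 3.14].

INTERFACE

Orientations are given as a unit quaternion [w, x, y, z].
In Python, from workcell import env gives the robot as it stands.
- The arm moves only by the tool send_rows, never from a script. Its argument "targets" is a list of rows, each a list of 6 numbers: the shift along the tool's x, y, z in cm, then the turn, a rotation vector about the tool's x, y, z in units of 6 degrees (1.0 is 6 degrees). In form: [[dx, dy, dz, wx, wy, wz], ...]. A call has 1 to 20 rows; each row is the pose to reach, as a shift and turn from the pose commanded when the call began, along the tool's axes at that moment; what a row does not reach only later rows make up. A row lasts 1/12 s, in which the tool goes at most 41.7 mm and 7.16 degrees, less where a joint would pass 70% of its speed; a pose out of reach is approached as far as the arm can. A call with a gripper value outside its range is refused whole. "fingers" is the opening, from -1 (shut) to 1 (fully open), set as the call begins (left out, the last holds). The fingers move at their own pace and stop on an object; "grip_force" is the grip in N (left out, the last holds). Time passes only in rows, so rows that repeat a pose let the fingers close. It gives the time, the measured TCP pose, the force, the opening and the grip force at its end, in the units of the state.
- env.sense(): the state, without advancing time (a new reading comes with each control period).
- env.get_image(name): name is "scene" or "top" or "wrist"; returns a dict with "pixels" (420x560x3 uint8, red, green, blue), "range_z" (420x560 float32, m along the optical axis (not along the pixel's ray), 0 where there is no reading), "mtx" (3x3 intrinsics, pixels), "R" (3x3) and "t" (3): a world point X has camera coordinates R X + t. Camera axes: x right, y down, z forward; pixel columns grow to the right and rows downward; lengths in m; the calibration is good to about 2 mm. A picture is of the moment at which its call begins.
- env.sign_off(): hands the job in; it is judged then, once.
Trained networks look in a picture, given as the dict that the camera call returned (one of the last four; its "shot" number tells which), for a name from the list of things; names that differ only in an ending like _2 or _b are one class to them, and where a whole thing is asked for, a point or a joint stands for the part that bears it (a point fixed in the world has none). Each returns a list of dicts, best first, with "confidence" (0 to 1); they miss things now and then, are a little off and sometimes report something else, mostly with a low value. They report only what shows in the picture. A call takes as long as a camera call.
- env.recognise(picture, label): "point" ([column, row] in pixels, amid what is visible of it).
The state is a dict: "t": time; "joints": joint angles; "qvel": joint speeds; "joint_efforts": joint torques, N m; "position": TCP position; "orientation": TCP orientation; "contact_force": force on the tool from outside, world axes, zero at the start; "torque": the same for the moment, N m; "grip_width": finger opening in m; "gripper_force": force on a finger pad.
Only numpy, scipy, OpenCV 4.12 (cv2) and the standard library are available. Lean on these libraries where they do the work, as an engineer would, in place of code of your own. Each camera call takes 0.05 s, during which the arm holds its last target. There are 200 camera calls.

TASK

Set the finned aluminium regulator gently down flat in the shallow grey test tray, either way round, and let go of it. Then switch the tester to its regulator test: press the one long key of the key bank gently until it latches down, so that the key now latched pops up, and let go. Press no other key, and leave everything else on the bench where it is.

Things in the scene. Friction and masses are not known exactly. Their poses are not given: they have to be found in the camera images.
- regulator: finned cast-aluminium regulator, 0.35 kg (varies by a quarter): base plate 100 (x) x 70 (y) x 8 mm, on it a finned block 70 (x) x 46 (y) mm that reaches 42 mm above the underside, flat outer sides, fins along x; small studs on the plate at both ends. Origin at the centre of the underside, z up. Grasp it across the block (along y)
- tray: shallow grey plastic test tray fixed to the bench, 140 (x) x 106 (y) mm outside, walls 5 mm thick and 13 mm high, inner floor 130 x 96 mm lying 5 mm above the bench. Origin at the centre of the underside, z up. The regulator's long side goes along the tray's long side (x); it fits with 13 to 15 mm to spare on each side
- tester: grey bench tester fixed to the bench, 170 (x) x 220 (y) x 55 mm, with a low black meter strip (71 mm high, a knob on it to 83 mm) along its +x half and a row of four white keys along y in its -x half. Origin at the centre of the underside, z up
- key_row (a point): middle of the key row, on the housing's top face 55 mm above the bench; the four keys stand along y at -69, -23, +23 and +69 mm from here, in any order. The keys are interlocked: pressing one far enough latches it down and lets the latched one pop up. Push no key harder than 40 N
- key_long_top (a point): middle of the top face of the long key, 76 (x) x 32 (y) mm, the only long one: the regulator test. Starts up; 88 mm above the bench when the key is up; z up, x and y as tester
- key_long (a joint): how far this key is pressed straight down (m): 0 up, about 0.0125 latched, 0.019 at the bottom stop. The return spring (3 N at the start, 250 N/m) and the catch resist with up to about 8 N. Pressed to 0.014 to 0.018 it latches, and rises to 0.0125 when let go; let go sooner, it springs back up
- key_square_top (a point): middle of the top face of the plain square key, 34 x 32 mm. Starts latched down, its top about 12.5 mm lower than the others; 88 mm above the bench when the key is up; z up, x and y as tester
- key_square (a joint): how far this key is pressed straight down (m): 0 up, about 0.0125 latched, 0.019 at the bottom stop. The return spring (3 N at the start, 250 N/m) and the catch resist with up to about 8 N. Pressed to 0.014 to 0.018 it latches, and rises to 0.0125 when let go; let go sooner, it springs back up
- key_round_top (a point): middle of the top face of the round key, 34 mm across. Starts up; 88 mm above the bench when the key is up; z up, x and y as tester
- key_round (a joint): how far this key is pressed straight down (m): 0 up, about 0.0125 latched, 0.019 at the bottom stop. The return spring (3 N at the start, 250 N/m) and the catch resist with up to about 8 N. Pressed to 0.014 to 0.018 it latches, and rises to 0.0125 when let go; let go sooner, it springs back up
- key_ridged_top (a point): middle of the top face of the square key with a 10 mm wide ridge along its middle, 34 x 32 mm. Starts up; 88 mm above the bench when the key is up; z up, x and y as tester
- key_ridged (a joint): how far this key is pressed straight down (m): 0 up, about 0.0125 latched, 0.019 at the bottom stop. The return spring (3 N at the start, 250 N/m) and the catch resist with up to about 8 N. Pressed to 0.014 to 0.018 it latches, and rises to 0.0125 when let go; let go sooner, it springs back up
- solenoid: bystander: starter solenoid, a steel drum 75 mm long and 48 mm across lying on a foot 50 x 85 mm, two copper studs up to 68 mm; origin under its middle. Leave it
- module: bystander: brass-coloured instrument box 110 x 55 x 45 mm; origin under its middle. Leave it
- screwdriver: bystander: screwdriver lying on the bench between the robot and the tester, about 200 mm long; origin under its middle. Leave it
- parts_box: bystander: empty clear plastic box 150 x 110 x 60 mm; origin under its middle. Leave it

How it is judged:
By the outcome, as a careful person would: the job done as asked, in the order asked, and still so for the second after the job is handed in, with the robot touching nothing.
It also fails if it takes over 53 s, if anything falls off the work surface, if the arm or the gripper's body presses on something with over 40 N, if the wrist force passes 120 N, or if a joint passes its speed limit or range.

## Working session

There is one attempt and no reset: what is moved stays moved. The work goes in short steps, Python scripts to look and compute and a tool call to move; the robot and the scene stay as the last step left them, time stands still between calls to the robot, and variables do not carry over. Pictures are saved under pics/ and viewed, at most 10 in all, crops included, and the job is handed in when it is done.

Besides the shell and the picture viewer there is one more tool, called after "Request:" as a command line: name --pt "numbers of a row" for each row, then --argument value for the rest. send_rows: Moves the arm, as the interface text tells. Its arguments: {"type":"object","properties":{"targets":{"type":"array","items":{"type":"array","items":{"type":"number"}}},"fingers":{"type":"number"},"grip_force":{"type":"number"}},"required":["targets"]}

```bash
mkdir -p pics; cat > h.py <<'E'
import numpy as np, cv2
from workcell import env
def save(p,n): cv2.imwrite('pics/'+n,p['pixels'][:,:,::-1])
def world(p):
    z=p['range_z'];h,w=z.shape;u,v=np.meshgrid(np.arange(w),np.arange(h))
    K=p['mtx'];c=np.stack([(u-K[0,2])/K[0,0]*z,(v-K[1,2])/K[1,1]*z,z],-1)
    return (c-p['t'])@p['R']   # R^T (c-t)
E
python3 - <<'E'
from h import *
s=env.sense();print(s['position'],s['orientation'],s['t'])
a=env.get_image('scene');b=env.get_image('top')
for p,n in((a,'scene0.png'),(b,'top0.png')):
    save(p,n);W=world(p)
    print(n,'cam',-p['R'].T@p['t'])
    for l in['regulator','tray','tester','key_long_top','key_square_top','key_round_top','key_ridged_top','solenoid','module','screwdriver','parts_box']:
        for r in env.recognise(p,l)[:2]:
            c,q=map(int,np.round(r['point']));print(l,round(r['confidence'],2),c,q,W[q,c].round(3),p['range_z'][q,c]>0)
E
```

```text
[0.16967183 0.54891627 0.23812081] [-1.53228208e-04  1.49344716e-01  9.88784804e-01 -8.61747814e-04] 0.0
scene0.png cam [ 1.23095618 -0.47674328  0.67498128]
regulator 0.86 350 192 [0.524 0.293 0.035] True
tray 0.65 287 216 [0.481 0.093 0.005] True
tester 0.88 196 279 [ 0.627 -0.254  0.071] True
key_long_top 0.56 154 264 [ 0.55  -0.311  0.086] True
key_square_top 0.61 194 250 [ 0.543 -0.217  0.074] True
key_round_top 0.62 337 266 [0.742 0.042 0.036] True
key_round_top 0.55 214 238 [ 0.54  -0.164  0.082] True
key_ridged_top 0.88 176 252 [ 0.543 -0.258  0.089] True
key_ridged_top 0.46 193 247 [ 0.535 -0.215  0.076] True
solenoid 0.62 339 266 [0.748 0.043 0.04 ] True
solenoid 0.39 196 280 [ 0.629 -0.255  0.07 ] True
module 0.79 384 235 [0.732 0.21  0.044] True
screwdriver 0.71 137 247 [ 0.398 -0.305  0.027] True
parts_box 0.59 319 157 [0.25  0.407 0.002] True
top0.png cam [0.31070035 0.06445321 1.27045206]
regulator 0.93 170 216 [0.497 0.306 0.032] True
tray 0.7 261 223 [0.484 0.08  0.005] True
tray 0.4 400 203 [ 0.523 -0.253  0.088] True
tester 0.75 385 186 [ 0.571 -0.226  0.056] True
key_long_top 0.79 422 200 [ 0.53  -0.305  0.09 ] True
key_square_top 0.5 381 203 [ 0.526 -0.211  0.072] True
key_round_top 0.54 399 203 [ 0.523 -0.25   0.091] True
key_round_top 0.5 361 203 [ 0.522 -0.159  0.092] True
key_ridged_top 0.52 400 204 [ 0.521 -0.253  0.088] True
key_ridged_top 0.5 363 207 [ 0.512 -0.163  0.091] True
solenoid 0.86 267 133 [0.706 0.067 0.054] True
module 0.77 203 135 [0.703 0.229 0.041] True
screwdriver 0.74 417 257 [ 0.399 -0.307  0.025] True
parts_box 0.67 142 301 [0.288 0.372 0.006] True
```

View pics/top0.png

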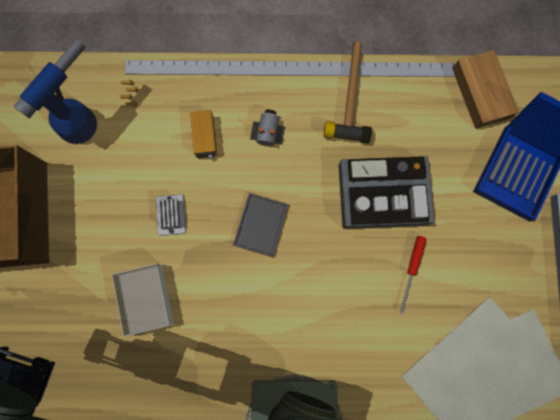

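View pics/scene0.png

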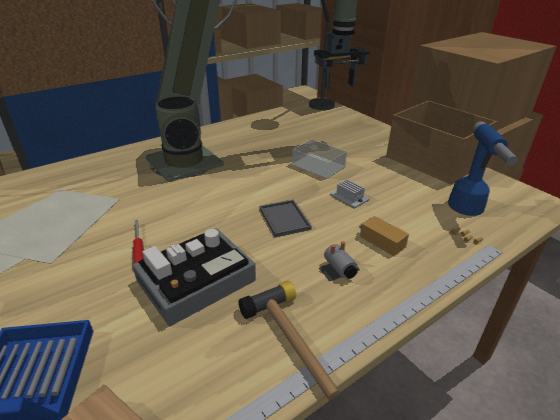

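```bash
cat >> h.py <<'E'
def rect(W,m,name):
    P=W[m][:,:2]; r=cv2.minAreaRect((P*1000).astype(np.float32))
    print(name,m.sum(),'med',np.median(W[m],0).round(4),'rect',np.round(r[0],1),np.round(r[1],1),round(r[2],1)); return r
def box(W,c,d,z0,z1):
    return (abs(W[...,0]-c[0])<d)&(abs(W[...,1]-c[1])<d)&(W[...,2]>z0)&(W[...,2]<z1)
def comp(m,min_=15):
    n,l,s,_=cv2.connectedComponentsWithStats(m.astype(np.uint8),connectivity=4)
    i=1+np.argmax(s[1:,4]); return l==i
E
python3 - <<'E'
from h import *
for n in('top','scene'):
    p=env.get_image(n);W=world(p);W[p['range_z']==0]=9
    print(n)
    rect(W,box(W,(.4,.05),.02,-.03,.03),'bench ref')
    rect(W,comp(box(W,(.505,.3),.09,.028,.06)),'block top')
    rect(W,comp(box(W,(.505,.3),.09,.004,.06)),'reg all')
    rect(W,comp(box(W,(.483,.087),.11,.009,.025)),'tray rim')
    for y in(-.305,-.253,-.211,-.16):
        m=box(W,(.53,y),.06,.066,.1)&(abs(W[...,1]-y)<.023)
        rect(W,comp(m),'key%g'%y)
    rect(W,comp(box(W,(.57,-.23),.17,.045,.1)),'tester')
E
```

```text
top
bench ref 255 med [0.4001 0.0498 0.0015] rect [400.5  50.8] [39.  37.9] 0.4
block top 170 med [0.5026 0.3046 0.0411] rect [503.7 304.6] [69.7 16.4] 5.9
reg all 1062 med [0.5002 0.3057 0.0211] rect [504.7 308.1] [102.6  74.7] 4.6
tray rim 299 med [0.4572 0.0898 0.0129] rect [479.4  80.4] [105.8 140. ] 73.9
key-0.305 495 med [ 0.5275 -0.2985  0.0879] rect [ 528.2 -301.6] [76.7 34.6] 4.6
key-0.253 218 med [ 0.5249 -0.2525  0.0847] rect [ 526.8 -255.6] [35.1 32.4] 1.7
key-0.211 190 med [ 0.5232 -0.2086  0.0758] rect [ 523.8 -210. ] [34.5 32. ] 1.7
key-0.16 177 med [ 0.5201 -0.1621  0.0879] rect [ 521.4 -163.8] [32.2 31.7] 29.0
tester 5995 med [ 0.5564 -0.2279  0.061 ] rect [ 560.5 -231.7] [171.6 222.5] 2.4
scene
bench ref 108 med [0.4045 0.048  0.0013] rect [400.4  50.1] [38.5 38.6] 1.1
block top 277 med [0.512  0.3065 0.0397] rect [506.4 311.1] [71.6 49.5] 6.2
reg all 616 med [0.5201 0.2962 0.0246] rect [506.9 310.6] [102.8  71.5] 6.1
tray rim 256 med [0.4937 0.0833 0.0123] rect [482.7  82. ] [106.7 144.1] 73.5
key-0.305 519 med [ 0.5441 -0.3028  0.0872] rect [ 532.2 -300.4] [79.7 32.5] 3.5
key-0.253 251 med [ 0.5379 -0.2572  0.0828] rect [ 530.6 -254.6] [35.5 31.7] 3.2
key-0.211 176 med [ 0.5315 -0.2104  0.075 ] rect [ 527.7 -208.9] [35.2 31.5] 1.2
key-0.16 194 med [ 0.5331 -0.1657  0.0855] rect [ 526. -162.] [31.3 34.2] 39.7
tester 5554 med [ 0.5773 -0.2498  0.0662] rect [ 563.9 -229.7] [170.6 220.9] 2.7
```

The pictures show the regulator at top-image (170,215), the tray at (262,224), and the tester with its long key at (420,203). The latched square key is at (381,203). The screwdriver and the other bystanders are clear of the path. I'll hover over the regulator and refine with the wrist camera.

```bash
cat >> h.py <<'E'
from scipy.spatial.transform import Rotation as Ro
def delta(pos,yaw,base=None):
    """tool down, tool y along world yaw+90 (mod half turn); prints row"""
    s=env.sense(); q=s['orientation']; R=Ro.from_quat([q[1],q[2],q[3],q[0]])
    if base is not None: R=down(base[1]); p=np.array(base[0])
    else: p=s['position']
    best=min((( R.inv()*down(yaw+k)).as_rotvec() for k in(0,180)),key=np.linalg.norm)
    print('row',np.round(np.r_[R.inv().apply(np.array(pos)-p)*100,np.degrees(best)/6],2),'joint6',s['joints'][5].round(2),'t',s['t'])
def down(yaw): # x along yaw, z down
    c,s=np.cos(np.radians(yaw)),np.sin(np.radians(yaw))
    return Ro.from_matrix(np.array([[c,s,0],[s,-c,0],[0,0,-1]]))
E
python3 - <<'E'
from h import *
q=env.sense()['orientation'];R=Ro.from_quat([q[1],q[2],q[3],q[0]]).as_matrix();print(R.round(3),env.sense()['joints'])
delta((.5055,.309,.16),5.5)
E
```

```text
[[-0.955  0.295  0.   ]
 [ 0.295  0.955  0.   ]
 [ 0.     0.    -1.   ]] [ 1.25096905e+00  3.19611527e-01  1.56449955e+00  9.92590325e-06
  1.25738626e+00 -1.99724592e-02]
row [-39.17 -13.05   7.9    0.     0.    -3.78] joint6 -0.02 t 1.3
```

Request:
send_rows --pt "-4 -1.3 0.8 0 0 -0.4" --pt "-8 -2.6 1.6 0 0 -0.8" --pt "-12 -3.9 2.4 0 0 -1.2" --pt "-16 -5.2 3.2 0 0 -1.6" --pt "-20 -6.5 4 0 0 -2" --pt "-24 -7.8 4.8 0 0 -2.4" --pt "-28 -9.1 5.6 0 0 -2.8" --pt "-32 -10.4 6.4 0 0 -3.2" --pt "-36 -12 7.2 0 0 -3.6" --pt "-38.5 -12.8 7.7 0 0 -3.8" --pt "-39.2 -13 7.9 0 0 -3.8" --pt "-39.2 -13 7.9 0 0 -3.8" --pt "-39.2 -13 7.9 0 0 -3.8" --fingers 1

```text
t: 2.38
position: [0.5057, 0.3094, 0.1598]
orientation: [-0.001, -0.048, 0.999, 0.0]
contact_force: [0.2, -0.3, -0.9]
grip_width: 0.0912
gripper_force: 0.0
```

```bash
python3 - <<'E'
from h import *
p=env.get_image('wrist');save(p,'w1.png');W=world(p);W[p['range_z']==0]=9
print(env.sense()['position'],'cam',-p['R'].T@p['t'])
for l in['regulator','tray']: print(l,[(r['point'],r['confidence']) for r in env.recognise(p,l)[:2]])
rect(W,box(W,(.505,.309),.09,-.02,.004),'bench')
for z0 in(.035,.028): rect(W,comp(cv2.morphologyEx(box(W,(.505,.309),.08,z0,.06).astype(np.uint8),cv2.MORPH_CLOSE,np.ones((15,15)))>0)&box(W,(.505,.309),.08,z0,.06),'block')
rect(W,comp(box(W,(.505,.309),.09,.004,.06)),'reg')
t=env.get_image('top')
E
```

```text
[0.50514107 0.31006305 0.16012841] cam [0.43430743 0.30120883 0.30584231]
regulator [([286.5, 195.0], 0.73)]
tray [([42.8, 144.7], 0.72)]
bench 28221 med [4.781e-01 3.008e-01 2.000e-04] rect [501.9 309. ] [180.  173.7] 90.0
block 2979 med [0.5022 0.3113 0.0421] rect [504.2 311.3] [69.3 46.1] 5.6
block 3222 med [0.5018 0.3114 0.042 ] rect [504.2 311.3] [69.3 46.1] 5.6
reg 9021 med [0.4967 0.3103 0.022 ] rect [504.5 311.4] [99.  70.3] 5.5
```

View pics/w1.png

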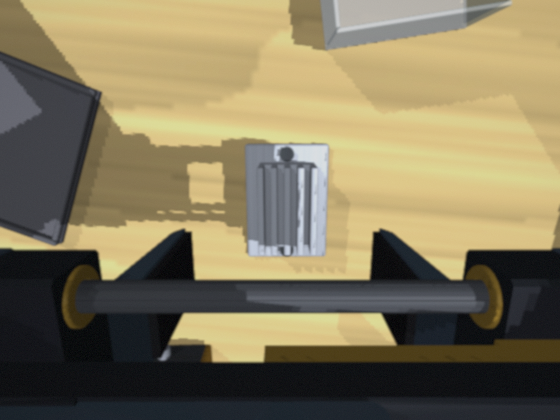

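The wrist view shows the regulator squarely between the fingers, at columns 247–327 and rows 144–256. The block top measures 42 mm in two views. I'll descend now.

```bash
python3 -c "
from h import *
delta((.5042,.3113,.038),5.5)"
```

```text
row [6.000e-02 7.000e-02 1.225e+01 1.000e-02 0.000e+00 4.000e-02] joint6 -1.14 t 2.5833
```

Request:
send_rows --pt "0 0 2 0 0 0" --pt "0.1 0.1 5 0 0 0" --pt "0.1 0.1 8 0 0 0" --pt "0.1 0.1 10 0 0 0" --pt "0.1 0.1 11 0 0 0" --pt "0.1 0.1 11.7 0 0 0" --pt "0.1 0.1 12.1 0 0 0" --pt "0.1 0.1 12.2 0 0 0" --pt "0.1 0.1 12.2 0 0 0"

```text
t: 3.33
position: [0.5054, 0.3108, 0.0389]
orientation: [0.001, -0.049, 0.999, 0.0]
contact_force: [-0.8, 0.2, -0.4]
grip_width: 0.0914
gripper_force: 0.0
```

Request:
send_rows --pt "0 0 0 0 0 0" --pt "0 0 0 0 0 0" --pt "0 0 0 0 0 0" --pt "0 0 0 0 0 0" --pt "0 0 0 0 0 0" --pt "0 0 0 0 0 0" --pt "0 0 0 0 0 0" --pt "0 0 0 0 0 0" --fingers -1 --grip_force 25

```text
t: 4.0
position: [0.505, 0.3106, 0.038]
orientation: [0.0, -0.049, 0.999, 0.0]
contact_force: [-0.3, 1.4, -0.6]
grip_width: 0.0459
gripper_force: 25.0
```

```bash
python3 -c "
from h import *
s=env.sense();print(s['position'],s['contact_force'],s['grip_width'],s['gripper_force'],s['t'])"
```

```text
[0.50497019 0.31061424 0.03803894] [-0.33605754  1.42713868 -0.5877224 ] 0.04588065682259693 24.999213740229607 4.0
```

```bash
python3 -c "
from h import *
delta((.4815,.082,.14),-16.2)"
```

```text
row [ 4.570e+00 -2.252e+01 -1.021e+01  1.000e-02  0.000e+00  3.630e+00] joint6 -1.14 t 4.0
```

Request:
send_rows --pt "0 0 -0.5 0 0 0" --pt "0 0 -1.5 0 0 0" --pt "0 0 -3 0 0 0" --pt "0 0 -5 0 0 0" --pt "0 0 -7 0 0 0" --pt "0 0 -8.5 0 0 0" --pt "0 0 -9.6 0 0 0" --pt "0 0 -10.2 0 0 0" --pt "0 0 -10.2 0 0 0"

```text
t: 4.75
position: [0.5053, 0.3105, 0.1414]
orientation: [0.001, -0.049, 0.999, 0.001]
contact_force: [0.4, 0.1, -3.7]
grip_width: 0.0458
gripper_force: 25.0
```

Request:
send_rows --pt "0.3 -1 0 0 0 0.2" --pt "0.7 -3.5 0 0 0 0.6" --pt "1.3 -6.5 0 0 0 1.1" --pt "2 -9.5 0 0 0 1.6" --pt "2.6 -12.5 0 0 0 2.1" --pt "3.2 -15.5 0 0 0 2.6" --pt "3.8 -18.5 0 0 0 3.1" --pt "4.2 -20.8 0 0 0 3.4" --pt "4.5 -22 0 0 0 3.6" --pt "4.6 -22.5 0 0 0 3.6" --pt "4.6 -22.5 0 0 0 3.6" --pt "4.6 -22.5 0 0 0 3.6"

```text
t: 5.75
position: [0.4811, 0.0824, 0.1397]
orientation: [-0.0, 0.139, 0.99, 0.0]
contact_force: [-0.4, 0.6, -2.9]
grip_width: 0.0459
gripper_force: 25.0
```

```bash
python3 - <<'E'
from h import *
p=env.get_image('wrist');save(p,'w2.png');W=world(p);W[p['range_z']==0]=9
s=env.sense();print(s['position'],s['grip_width'],s['contact_force'])
rect(W,box(W,(.48,.082),.11,.009,.020),'tray rim')
rect(W,box(W,(.48,.082),.11,.003,.020),'tray')
rect(W,comp(box(W,(.48,.082),.09,.095,.16)),'reg held')
E
```

```text
[0.4812643  0.08271686 0.13975427] 0.04550369962924838 [-0.11641656  1.03561269 -2.37902836]
tray rim 1481 med [0.4194 0.1022 0.0128] rect [432.6  95.7] [106.3  39.7] 73.7
tray 5988 med [0.4288 0.0969 0.0055] rect [432.4  95.8] [106.4  39.7] 73.6
reg held 16426 med [0.4557 0.0878 0.1243] rect [460.1  86.7] [70.2 56.8] 74.1
```

View pics/w2.png

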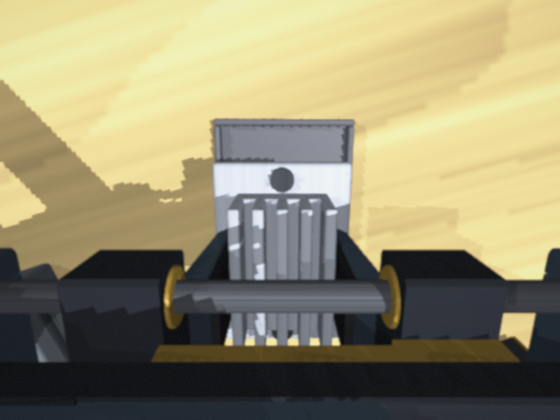

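The wrist view puts the tray centre at (0.4806, 0.0816) and the held part within 1 mm of it, parallel. The tray's near edge is at row 120, the plate's at row 163. I'll lower it.

Request:
send_rows --pt "0 0.1 1 0 0 0" --pt "0 0.1 3 0 0 0" --pt "0 0.1 5 0 0 0" --pt "0 0.1 6.5 0 0 0" --pt "0 0.1 7.6 0 0 0" --pt "0 0.1 8.4 0 0 0" --pt "0 0.1 8.9 0 0 0" --pt "0 0.1 9.2 0 0 0" --pt "0 0.1 9.4 0 0 0" --pt "0 0.1 9.45 0 0 0" --pt "0 0.1 9.5 0 0 0" --pt "0 0.1 9.5 0 0 0" --pt "0 0.1 9.5 0 0 0"

```text
t: 6.88
position: [0.4817, 0.0829, 0.0453]
orientation: [0.0, 0.139, 0.99, 0.0]
contact_force: [0.8, 0.5, -3.0]
grip_width: 0.0458
gripper_force: 25.0
```

Request:
send_rows --pt "0 0 0.05 0 0 0" --pt "0 0 0.1 0 0 0" --pt "0 0 0.1 0 0 0" --pt "0 0 0.1 0 0 0"

```text
t: 7.22
position: [0.4814, 0.0828, 0.044]
orientation: [0.0, 0.139, 0.99, 0.0]
contact_force: [0.3, -0.1, -2.9]
grip_width: 0.0457
gripper_force: 25.0
```

Still carrying the weight, so I'll creep down.

Request:
send_rows --pt "0 0 0.03 0 0 0" --pt "0 0 0.06 0 0 0" --pt "0 0 0.06 0 0 0"

```text
t: 7.47
position: [0.4814, 0.0828, 0.0433]
orientation: [-0.0, 0.139, 0.99, 0.0]
contact_force: [0.2, 0.6, -3.1]
grip_width: 0.046
gripper_force: 25.0
```

Request:
send_rows --pt "0 0 0.03 0 0 0" --pt "0 0 0.05 0 0 0" --pt "0 0 0.05 0 0 0"

```text
t: 7.72
position: [0.4814, 0.0828, 0.043]
orientation: [0.0, 0.139, 0.99, 0.0]
contact_force: [-0.9, 0.5, 0.2]
grip_width: 0.046
gripper_force: 25.0
```

Request:
send_rows --pt "0 0 0 0 0 0" --pt "0 0 0 0 0 0" --pt "0 0 0 0 0 0" --pt "0 0 0 0 0 0" --pt "0 0 0 0 0 0" --pt "0 0 0 0 0 0" --fingers 0.4

```text
t: 8.22
position: [0.4815, 0.0829, 0.0429]
orientation: [0.0, 0.139, 0.99, 0.0]
contact_force: [0.4, -0.7, 0.1]
grip_width: 0.0639
gripper_force: 0.0
```

Request:
send_rows --pt "0 0 -0.5 0 0 0" --pt "0 0 -1.5 0 0 0" --pt "0 0 -3.5 0 0 0" --pt "0 0 -6.5 0 0 0" --pt "0 0 -9.5 0 0 0" --pt "0 0 -12 0 0 0" --pt "0 0 -13 0 0 0" --pt "0 0 -13 0 0 0" --pt "0 0 -13 0 0 0"

```text
t: 8.97
position: [0.481, 0.0828, 0.1725]
orientation: [-0.0, 0.139, 0.99, 0.0]
contact_force: [-0.9, -0.3, 0.8]
grip_width: 0.0638
gripper_force: 0.0
```

```bash
python3 - <<'E'
from h import *
p=env.get_image('wrist');save(p,'w3.png');W=world(p);W[p['range_z']==0]=9
s=env.sense();print(s['position'],s['grip_width'],s['contact_force'],s['joints'])
rect(W,box(W,(.481,.082),.11,.003,.06),'tray+reg')
rect(W,comp(box(W,(.481,.082),.09,.04,.06)),'block')
rect(W,box(W,(.481,.082),.048,.0095,.0155),'plate z')
delta((.5275,-.3,.20),2.8)
E
```

```text
[0.48043894 0.08271363 0.17162396] 0.06413247613999791 [-0.28504458 -0.18953112 -0.1210699 ] [ 1.46836946e-01  2.40862420e-01  1.86045563e+00  1.13985591e-04
  1.04261538e+00 -1.14520570e+00]
tray+reg 18362 med [0.4722 0.0836 0.0128] rect [449.   82.1] [159.4 200.3] 72.8
block 584 med [0.4849 0.1009 0.0471] rect [486.9 100.7] [ 5.1 69.9] 74.0
plate z 3514 med [0.4645 0.0925 0.0131] rect [481.  82.] [96.  95.8] 0.1
row [-1.505e+01 -3.550e+01 -2.840e+00 -0.000e+00 -2.000e-02 -3.130e+00] joint6 -1.15 t 9.0167
```

View pics/w3.png

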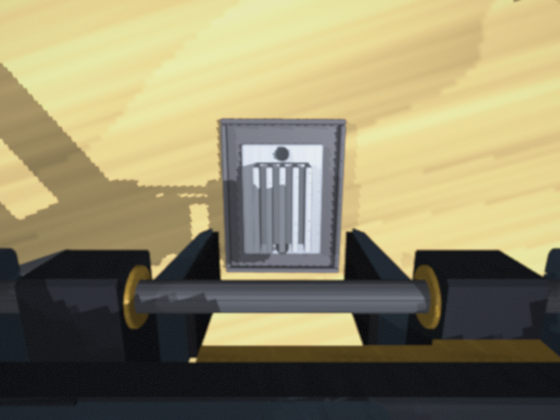

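The regulator lies flat in the middle of the tray: tray at columns 219–345, plate at 240–323, plate top at 13 mm. Next I'll go to the hover over the long key and shut the fingers on the way.

Request:
send_rows --pt "0 0 -1.5 0 0 0" --pt "-0.5 -1.2 -2.8 0 0 -0.1" --pt "-1.5 -3.6 -2.8 0 0 -0.3" --pt "-3 -7.1 -2.8 0 0 -0.6" --pt "-4.5 -10.6 -2.8 0 0 -0.9" --pt "-6 -14.1 -2.8 0 0 -1.2" --pt "-7.5 -17.6 -2.8 0 0 -1.5" --pt "-9 -21.1 -2.8 0 0 -1.8" --pt "-10.5 -24.6 -2.8 0 0 -2.1" --pt "-12 -28.1 -2.8 0 0 -2.4" --pt "-13.3 -31.5 -2.8 0 0 -2.8" --pt "-14.4 -34 -2.8 0 0 -3" --pt "-14.9 -35.2 -2.8 0 0 -3.1" --pt "-15 -35.5 -2.8 0 0 -3.1" --pt "-15 -35.5 -2.8 0 0 -3.1" --pt "-15 -35.5 -2.8 0 0 -3.1" --fingers -1 --grip_force 10

```text
t: 10.35
position: [0.5272, -0.2986, 0.1993]
orientation: [-0.001, -0.023, 1.0, 0.001]
contact_force: [-0.0, 0.2, -0.7]
grip_width: 0.0005
gripper_force: 0.0
```

```bash
python3 - <<'E'
from h import *
p=env.get_image('wrist');save(p,'w4.png');W=world(p);W[p['range_z']==0]=9
s=env.sense();print(s['position'],s['grip_width'],s['contact_force'])
for k in('long','square','round','ridged'):
    for r in env.recognise(p,'key_%s_top'%k)[:2]:
        c,q=map(int,np.round(r['point']));print(k,round(r['confidence'],2),c,q,W[q,c].round(4))
rect(W,comp(box(W,(.53,-.3),.06,.08,.1)&(W[...,1]<-.279)),'long')
for y in(-.253,-.209,-.163):
    rect(W,comp(box(W,(.53,y),.06,.066,.1)&(abs(W[...,1]-y)<.023)),'key%g'%y)
rect(W,box(W,(.53,-.24),.09,.05,.06),'housing')
E
```

```text
[ 0.52743323 -0.29834908  0.19984506] 0.0004542845906028663 [-0.11798506 -0.33352646 -0.61604746]
long 0.93 280 197 [ 0.5123 -0.3019  0.0898]
square 0.97 396 210 [ 0.5216 -0.2106  0.0768]
round 0.83 455 215 [ 0.5209 -0.1691  0.0871]
round 0.61 279 198 [ 0.5137 -0.3026  0.0872]
ridged 0.72 339 214 [ 0.5238 -0.2569  0.0879]
long 2731 med [ 0.5146 -0.3016  0.0881] rect [ 528.9 -301.3] [75.4 31.8] 1.7
key-0.253 2002 med [ 0.5249 -0.2571  0.0842] rect [ 527.2 -255.4] [34.2 32.3] 2.6
key-0.209 1791 med [ 0.5235 -0.2111  0.0756] rect [ 524.6 -209.6] [33.2 32.4] 2.9
key-0.163 1974 med [ 0.5208 -0.168   0.0876] rect [ 522.7 -164.2] [33.1 32.9] 8.9
housing 14740 med [ 0.506  -0.2217  0.057 ] rect [ 532.9 -239.4] [112.3 184.1] 2.6
```

View pics/w4.png

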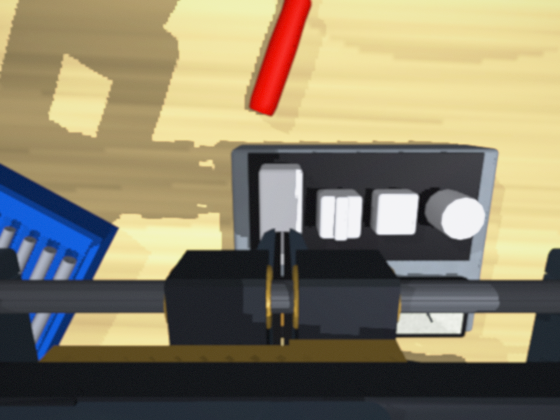

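The long key is at columns 259–302, rows 165–230, centred at (0.529, -0.301) with its top at 88 mm. The square key is low. I'll descend to just above the long key.

Request:
send_rows --pt "-0.1 -0.3 1 0 0 0" --pt "-0.1 -0.3 3 0 0 0" --pt "-0.1 -0.3 5 0 0 0" --pt "-0.1 -0.3 6.5 0 0 0" --pt "-0.1 -0.3 7.5 0 0 0" --pt "-0.1 -0.3 8 0 0 0" --pt "-0.1 -0.3 8.3 0 0 0" --pt "-0.1 -0.3 8.3 0 0 0" --pt "-0.1 -0.3 8.3 0 0 0"

```text
t: 11.35
position: [0.5295, -0.3029, 0.1185]
orientation: [0.001, -0.023, 1.0, -0.0]
contact_force: [0.9, 0.6, -0.0]
grip_width: 0.0005
gripper_force: 0.0
```

Request:
send_rows --pt "0 0 0.1 0 0 0" --pt "0 0 0.2 0 0 0" --pt "0 0 0.3 0 0 0" --pt "0 0 0.4 0 0 0" --pt "0 0 0.5 0 0 0" --pt "0 0 0.6 0 0 0" --pt "0 0 0.6 0 0 0" --pt "0 0 0.6 0 0 0"

```text
t: 12.02
position: [0.5291, -0.3027, 0.1121]
orientation: [0.0, -0.023, 1.0, -0.0]
contact_force: [-0.6, 0.1, 2.7]
grip_width: 0.0003
gripper_force: 1.4
```

Request:
send_rows --pt "0 0 0.1 0 0 0" --pt "0 0 0.2 0 0 0" --pt "0 0 0.3 0 0 0" --pt "0 0 0.4 0 0 0" --pt "0 0 0.5 0 0 0" --pt "0 0 0.6 0 0 0" --pt "0 0 0.7 0 0 0" --pt "0 0 0.8 0 0 0" --pt "0 0 0.9 0 0 0" --pt "0 0 1 0 0 0" --pt "0 0 1.1 0 0 0" --pt "0 0 1.1 0 0 0" --pt "0 0 1.1 0 0 0"

```text
t: 13.1
position: [0.5291, -0.3027, 0.1009]
orientation: [0.0, -0.023, 1.0, -0.0]
contact_force: [-0.9, 0.2, 4.6]
grip_width: 0.0005
gripper_force: 2.1
```

Request:
send_rows --pt "0 0 0.1 0 0 0" --pt "0 0 0.2 0 0 0" --pt "0 0 0.3 0 0 0" --pt "0 0 0.4 0 0 0" --pt "0 0 0.45 0 0 0" --pt "0 0 0.45 0 0 0" --pt "0 0 0.45 0 0 0"

```text
t: 13.68
position: [0.5291, -0.3027, 0.0968]
orientation: [0.0, -0.023, 1.0, -0.0]
contact_force: [-1.7, 0.9, 6.9]
grip_width: 0.0005
gripper_force: 3.3
```

The force of 6.9 N matches a press of about 15.6 mm. I'll release and look.

Request:
send_rows --pt "0 0 -0.2 0 0 0" --pt "0 0 -0.5 0 0 0" --pt "0 0 -1 0 0 0" --pt "0 0 -2 0 0 0" --pt "0 0 -4 0 0 0" --pt "0 0 -6.5 0 0 0" --pt "0 0 -9 0 0 0" --pt "0 0 -11 0 0 0" --pt "0 0 -12 0 0 0" --pt "0 0 -12 0 0 0" --pt "0 0 -12 0 0 0"

```text
t: 14.6
position: [0.5288, -0.3026, 0.216]
orientation: [-0.0, -0.023, 1.0, 0.0]
contact_force: [0.7, 0.6, -1.0]
grip_width: 0.0001
gripper_force: 0.0
```

```bash
python3 - <<'E'
from h import *
p=env.get_image('wrist');save(p,'w5.png');W=world(p);W[p['range_z']==0]=9
s=env.sense();print(s['position'],s['grip_width'],s['contact_force'],s['t'])
for y in(-.301,-.256,-.21,-.164):
    rect(W,comp(box(W,(.526,y),.04,.066,.1)&(abs(W[...,1]-y)<.018)),'key%g'%y)
t=env.get_image('top');W=world(t);W[t['range_z']==0]=9;save(t,'top5.png')
rect(W,comp(box(W,(.483,.087),.11,.009,.025)),'tray')
rect(W,comp(box(W,(.483,.087),.08,.03,.06)),'block')
E
```

```text
[ 0.52840791 -0.30228974  0.21503666] 0.00022893674235824113 [ 0.37801991  1.05793709 -0.45994692] 14.65
key-0.301 2699 med [ 0.5195 -0.3019  0.0759] rect [ 528.6 -301.3] [74.5 31.9] 3.2
key-0.256 1778 med [ 0.5249 -0.2571  0.0843] rect [ 526.9 -255.3] [33.6 32.4] 2.6
key-0.21 2013 med [ 0.5228 -0.2125  0.0877] rect [ 525.2 -209.8] [34.3 32.5] 2.9
key-0.164 1748 med [ 0.521  -0.168   0.0877] rect [ 522.9 -164.5] [33.2 33.1] 17.6
tray 536 med [0.4727 0.0765 0.0137] rect [480.7  79.4] [ 70.8 104.1] 73.5
block 218 med [0.4833 0.0898 0.0466] rect [482.5  89. ] [27.2 69.3] 73.8
```

View pics/top5.png

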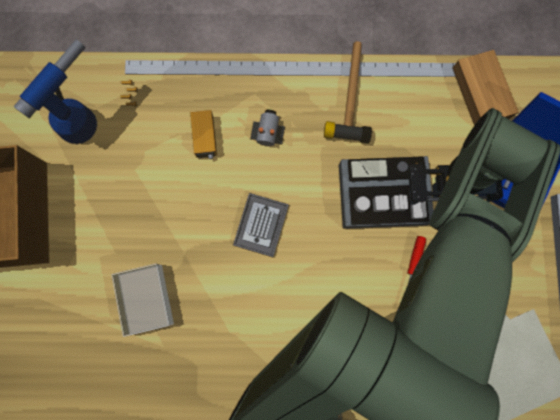

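The long key is latched (top at 76 mm), the square key is up (88 mm), and the other two keys are unchanged. The regulator sits in the tray at (262,225) and the bystanders are where they were.

```bash
python3 -c "
from workcell import env
print(env.sign_off())"
```

```text
the job is handed in; nothing more can be done
None
```

The regulator lies flat in the test tray and the long key is latched down, with the square key popped up; the job was handed in at about 14.7 s.

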